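# Hold the slide-waste lid open with its lever

## Robot

A 7-joint arm with a two-finger parallel gripper is mounted at the origin on the work surface. World frame = base frame: x ahead of the robot, y to its left, z up, the work surface at z = 0. Lengths are in m, angles in degrees, forces in N, time in s.
With the tool pointing down it reaches from about 0.35 to 0.9 m from the base axis. Payload 8.1 kg.
Tool frame: the origin (TCP) lies midway between the tips of the shut fingers; the grasp point (between the pads) lies 19 mm behind it; z points along the fingers, y is the line along which they close (so a half turn about z gives the same grasp; the last joint's range is limited). The gripper opens to 85 mm and grips with 20 to 120 N. Pads are 22 mm wide; open, the fingers measure 114 mm over their backs; the gripper's body (76 mm by 85 mm) begins 54 mm behind the grasp point. The pads swing forward as they close: fully open they stand 13 mm farther back than shut.
Start: joints at [57.949, 24.895, 1.432, 90.138, -0.665, 64.973, -4.303], TCP at [0.276, -0.561, 0.231] pointing down, gripper open.
Joint ranges: [-149.89, 149.89], [-25.12, 119.58], [-72.63, 75.52], [4.76, 147.25], [-75.54, 255.54], [6.69, 114.76], [-157.13, 157.13]. Speed limits (degrees/s): [127.2, 127.2, 172.46, 172.46, 180, 180, 180].

## Interface

Orientations are given as a 3x3 rotation matrix whose columns are the frame's x, y, z axes.
In Python, from rig import env, eyes gives the robot as it stands.
- The arm moves only by the shell command python3 -m inch 'ROWS' [FORCE]. ROWS is JSON, a list of rows, each an object with "grip": the closure, from -1 (fully open) to 1 (shut); "translation": the shift along the tool's x, y, z in m, a list of three; "yaw": the turn about the tool's z in degrees. A call has 1 to 5 rows; each row is the pose to reach, as a shift and turn from the pose commanded when the call began, along the tool's axes at that moment; what a row does not reach only later rows make up. A row lasts 1/12 s, in which the tool goes at most 41.7 mm and 7.16 degrees, less where a joint would pass 70% of its speed; a pose out of reach is approached as far as the arm can. A call with a gripper value outside its range is refused whole. The fingers move at their own pace and stop on an object; FORCE is the grip in N (left out, the last holds). Time passes only in rows, so rows that repeat a pose let the fingers close. It gives the time, the measured TCP pose, the force, the opening and the grip force at its end, in the units of the state.
- env.get_obs(): the state, without advancing time (a new reading comes with each control period).
- eyes.get_image(name): name is "side" or "top" or "wrist"; returns the picture (420x560x3 uint8, blue, green, red); there is no depth.
- eyes.camera_model(name): a dict with "intrinsics" (3x3 intrinsics, pixels), "world_to_cam" (4x4, takes a point from world to camera coordinates); the wrist camera has in their place "tool_from_camera" (4x4, takes a point from camera to tool coordinates, whose origin is the TCP and whose axes are the flange's). Camera axes: x right, y up, looking along -z (the intrinsics and any distortion apply to the point x, -y, -z); pixel columns grow to the right and rows downward; lengths in m; the calibration is good to about 2 mm. A picture is of the moment at which its call begins: read the wrist's pose just before it. camera_model takes no time and is no camera call.
- env.close_job(): hands the job in; it is judged then, once.
The state is a dict: "t": time; "joint_pos": joint angles; "joint_velocities": joint speeds; "joint_torque": joint torques, N m; "eef_pos": TCP position; "ee_rot": TCP orientation; "contact_force": force on the tool from outside, world axes, zero at the start; "wrist_torque": the same for the moment, N m; "finger_gap": finger opening in m; "grip_force": force on a finger pad.
Only numpy, scipy, OpenCV 4.12 (cv2) and the standard library are available. Lean on these libraries where they do the work, as an engineer would, in place of code of your own. Each camera call takes 0.05 s, during which the arm holds its last target. There are 200 camera calls.

## Task

With the fingertips, push the safety catch by its peg so that it swings fully out from under the lever, then press the long end of the lever down until it lies on its bump stop, so that the heavy steel lid of the waste chest is raised. Finish while still holding the lever down with the lid up. Grasp and lift nothing, do not touch the lid itself, and leave the things standing around where they are.

Things in the scene. Friction and masses are not known exactly. Their poses are not given: they have to be found in the camera images.
- chest: fixed unit: dark base plate (220 x 510 x 6 mm) with, in a row along its y, a steel waste chest (200 x 160 mm, 126 mm tall, from y +100 to +260 mm), two cheeks at y 0 holding the lever's axle, and a bump stop. Origin: on the table straight below the middle of the axle; y points to the chest, the lever's long arm along -y, z up. Bolted down
- lever_seat (a point): point of the fixed unit where the middle of the lever's axle lies, 135 mm above the table, captive with 1.5 mm of play in slots, closed above, of two aluminium cheeks, which reach 25 mm to either side along x, 18 mm along y, and 152 mm high
- bump_stop (a point): middle of the rubber top, 24 mm across, 46 mm high, of the fixed bump stop under the lever's long arm, 175 mm from the axle
- lever: loose aluminium bar, 285 x 24 x 10 mm, its axle lying loosely in the cheeks' slots. Origin: middle of the axle. Long arm 225 mm to -y; short arm to +y ends in a roller under the lid's tongue. At rest the long arm slopes up 0.30 rad to its end, while the body's axes are parallel to the unit's; pressed down it turns 0.72 rad about +x, sloping down 0.42 rad on the bump stop. Holding takes 1 to 5 N at the pad
- lever_pad (a point): middle of the top face of the black pad (44 mm along x, 50 mm along the bar) at the end of the lever's long arm, 205 mm along the bar from the axle and 13 mm above the bar's middle line. About 208 mm above the table at rest, 63 mm when the lever lies on its bump stop
- flap: the chest's heavy steel lid, 204 x 162 x 12 mm, about 3 kg, with a bar handle on top and a tongue 44 mm wide that rests on the lever's roller; hinged along the far edge of the chest. Origin: middle of the hinge line, at the lid's underside; level and parallel to the unit when shut. It falls shut when the lever is let go
- flap_edge (a point): middle of the underside of the lid's front edge (where the tongue begins), 162 mm from the hinge line; 126 mm above the table when shut, about 165 mm when the lever lies on its bump stop
- catch (a joint): swivelling safety catch: a level steel bar 155 x 16 x 14 mm, top at 138 mm. One end lies under the lever's long arm and blocks it half-way down; the other carries an upright peg. In rad: 0 = bar along the unit's x, peg end to +x; grows counter-clockwise from above (peg end goes to +y, towards the chest) to its stop at 1.45, the fully swung-out place. Friction, 1.5 N at the peg; stays where left; lever free above 0.9
- catch_axis (a point): point of the fixed unit on the catch's upright turning axis, at the bar's top (138 mm high); 70 mm to +x and 45 mm to -y of the unit's origin
- catch_peg (a point): middle of the top of the catch's upright steel peg, 14 mm across, standing 46 mm above the bar, top 184 mm above the table, 60 mm from the catch's turning axis
- slide_box: closed grey plastic box for glass slides, 85 x 100 x 34 mm, loose, a bystander; origin: centre of its underside
- reagent: brown glass bottle, 52 mm across, 100 mm tall, loose, a bystander; origin: centre of its underside
- beaker: glass beaker, 64 mm across, 85 mm tall, loose, a bystander; origin: centre of its underside
- vial: small glass jar standing on the base plate beside the lever, 26 mm across, 50 mm tall, loose, a bystander; origin: centre of its underside
- petri: closed petri dish, 90 mm across, 15 mm high, loose, a bystander; origin: centre of its underside
- stain_jar: white jar, 60 mm across, 75 mm tall, loose, a bystander; origin: centre of its underside
- clicker: black counter box, 60 x 85 x 30 mm, loose, a bystander; origin: centre of its underside

How it is judged (in metres and radians):
On the way, in this order (a step that is already met when the one before it is completed fails the run):
1. the catch is swung out from under the lever (past 1.0 rad) while the lid is still shut (value of joint catch above 1 rad and height (world z) of flap_edge below 0.135 m), for 0.1 s.
2. the lid is raised by pressing the lever (height (world z) of flap_edge above 0.158 m and contact force between the fingers and lever above 0.3 N), for 0.2 s.
At the end, for the whole second after the job is handed in: the catch stands past 1.0 rad; the fingers press the lever with more than 0.3 N, its pad lower than 78 mm and its axle in the slots; the lid's front edge is higher than 158 mm (shut 126, fully raised about 165), carried by the lever, and all is still (all of step 2 and value of joint catch above 1 rad and contact force between lever and flap above 2 N and height (world z) of lever_pad below 0.078 m and distance between lever and chest below 0.142 m and angular speed of lever below 0.1 rad/s); the arm keeps its last pose, push and grip.
It fails at once if the lid is touched with the robot instead of being raised by the lever (contact force between any of the fingers, the arm and flap above 1 N).
It fails at once if the lever is lifted out of its slots or its long end is raised (height (world z) of lever above 0.145 m or height (world z) of lever_pad above 0.225 m).
It fails at once if a bystander is shoved, lifted or tipped (distance of any of slide_box, reagent, beaker, vial, petri, stain_jar, clicker from where it was at the start of the episode above 0.02 m or angle between any of slide_box, reagent, beaker, vial, petri, stain_jar, clicker's own z axis and vertical above 0.35 rad).
It also fails if it takes over 46 s, if anything falls off the work surface, if the arm or the gripper's body presses on something with over 40 N, if the wrist force passes 120 N, or if a joint passes its speed limit or range.

## Working session

There is one attempt and no reset: what is moved stays moved. The work goes in short steps, Python scripts to look and compute and a shell command to move; the robot and the scene stay as the last step left them, time stands still between calls to the robot, and variables do not carry over. Pictures are saved under pics/ and viewed, at most 10 in all, crops included, and the job is handed in when it is done.

```bash
mkdir -p pics; ls
python3 - <<'E'
from rig import env, eyes
import cv2, numpy as np
np.set_printoptions(precision=4,suppress=True)
o=env.get_obs(); print(o['t'],o['eef_pos'],o['ee_rot'],o['finger_gap'])
for n in('top','side'):
    cv2.imwrite(f'pics/{n}0.png',eyes.get_image(n)); m=eyes.camera_model(n); print(n,m)
E
```

```text
pics
0.0 [ 0.2754 -0.5605  0.2305] [[ 0.8975  0.441  -0.0008]
 [ 0.441  -0.8975  0.0014]
 [-0.0001 -0.0016 -1.    ]] 0.08542648160011101
top {'intrinsics': array([[391.5021,   0.    , 281.9355],
       [  0.    , 391.5021, 208.009 ],
       [  0.    ,   0.    ,   1.    ]]), 'world_to_cam': array([[-0.0221, -0.9997, -0.0077,  0.0663],
       [ 0.9983, -0.0225,  0.0536, -0.5581],
       [-0.0537, -0.0065,  0.9985, -1.0475],
       [ 0.    ,  0.    ,  0.    ,  1.    ]])}
side {'intrinsics': array([[410.8379,   0.    , 282.4519],
       [  0.    , 410.8379, 212.6275],
       [  0.    ,   0.    ,   1.    ]]), 'world_to_cam': array([[ 0.9759, -0.2183, -0.006 , -0.5369],
       [ 0.1702,  0.7433,  0.6469, -0.2343],
       [-0.1368, -0.6323,  0.7625, -0.9042],
       [ 0.    ,  0.    ,  0.    ,  1.    ]])}
```

View pics/top0.png

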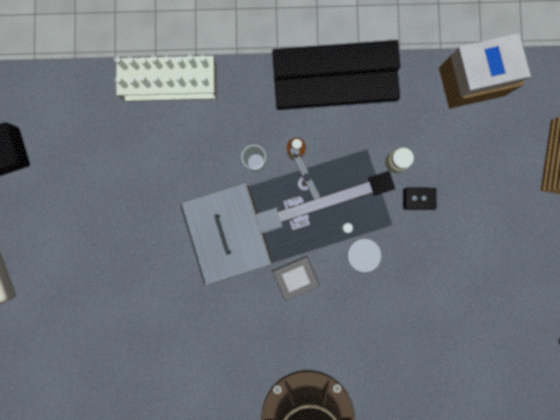

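View pics/side0.png

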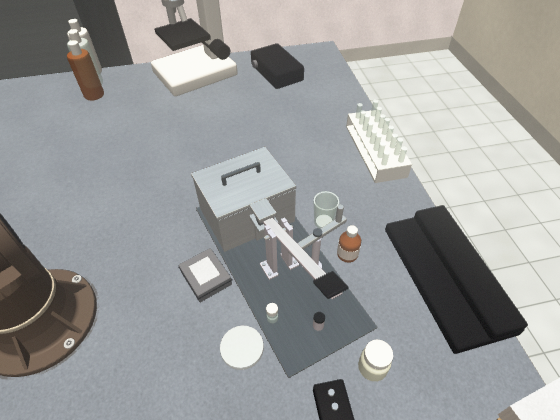

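The top view shows the lid around (227,234), the pad at (381,183), the catch from (317,195) to about (296,155), and the reagent cap at (296,145). In the side view the peg is near (340,213). I'll zoom in and measure by rays.

```bash
cat > h.py <<'E'
import numpy as np, cv2
from rig import env, eyes
np.set_printoptions(precision=4,suppress=True)
def ray(n,px):
    m=eyes.camera_model(n);K=m['intrinsics'];T=m['world_to_cam'];R=T[:3,:3]
    d=np.linalg.inv(K)@[px[0],px[1],1]; d=R.T@(d*[1,-1,-1]); return -R.T@T[:3,3],d
def onz(n,px,z):
    o,d=ray(n,px); return o+d*(z-o[2])/d[2]
def proj(n,p):
    m=eyes.camera_model(n);q=m['world_to_cam']@np.append(p,1);q=m['intrinsics']@(q[:3]*[1,-1,-1]);return q[:2]/q[2]
E
python3 - <<'E'
from h import *
a=cv2.imread('pics/top0.png')[130:290,180:420]; b=cv2.imread('pics/side0.png')[170:370,190:390]
a=cv2.resize(a,None,fx=3.3,fy=3.3,interpolation=3); b=cv2.resize(b,None,fx=3,fy=3,interpolation=3)
cv2.imwrite('pics/a.png',a); cv2.imwrite('pics/b.png',b)
lid=[onz('top',p,.138) for p in [(183,203),(247,185),(270,264),(206,283)]]
print(np.array(lid)); pl=[onz('top',p,.006) for p in [(367,151),(391,222)]]; print(np.array(pl))
for i in range(4): print(np.linalg.norm(lid[i]-lid[i-1]))
print(np.linalg.norm(pl[0]-pl[1]))
E
```

```text
[[0.5703 0.2909 0.138 ]
 [0.6103 0.136  0.138 ]
 [0.4199 0.0844 0.138 ]
 [0.3783 0.2377 0.138 ]]
[[ 0.7119 -0.1839  0.006 ]
 [ 0.5151 -0.2426  0.006 ]]
0.19925631119531573
0.1599381635013933
0.1971962240223272
0.1587819172549555
0.2054399168437689
```

View pics/a.png

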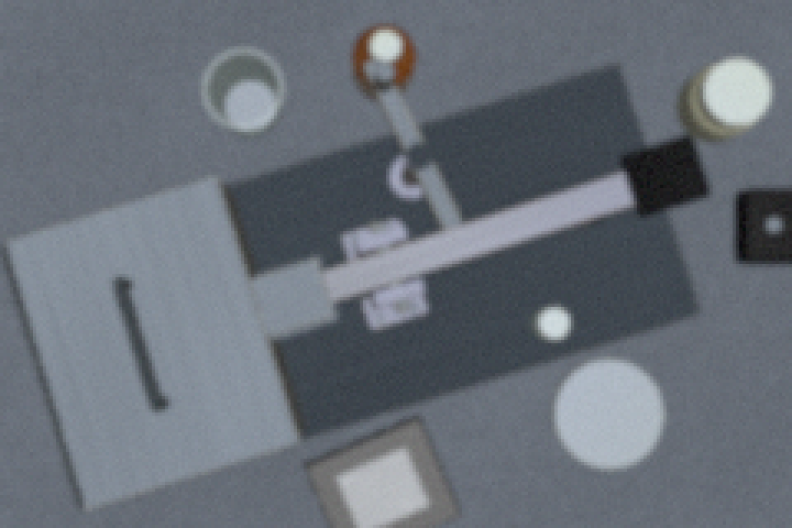

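View pics/b.png

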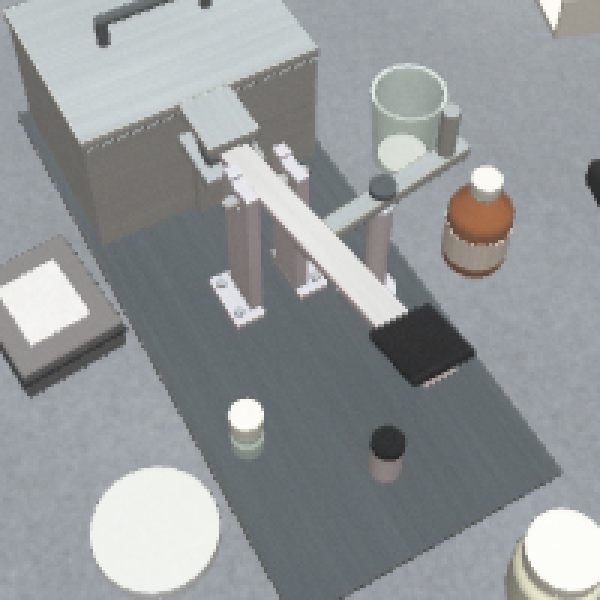

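The crops show the peg top at about side (340,206) and top (295.5,151). The pivot cap is at side (318,232) and the pad centre at top (381.5,183). The reagent stands under the peg and is lower than it.

Run:
```python
from h import *
lid=np.array([onz('top',p,.138) for p in [(183,203),(247,185),(270,264),(206,283)]])
yv=(lid[0]-lid[1]+lid[3]-lid[2])[:2]; xv=(lid[0]-lid[3]+lid[1]-lid[2])[:2]
th=np.arctan2(xv[1],xv[0]); th2=np.arctan2(-yv[0],yv[1])
pl=np.array([onz('top',p,.006) for p in [(180+618/3.3,130+65/3.3),(180+698/3.3,130+311/3.3)]])
d=(pl[0]-pl[1])[:2]; print('yaws',np.degrees([th,th2,np.arctan2(d[1],d[0])]))
t=np.mean([th,th2]); ux=np.array([np.cos(t),np.sin(t)]);uy=np.array([-np.sin(t),np.cos(t)])
front=(lid[1]+lid[2])[:2]/2; back=(lid[0]+lid[3])[:2]/2
print('origin est', front-.099*uy, back-.261*uy, onz('top',(381.5,183.2),.208)[:2]+.192*uy)
def tri(pt,ps):
    o1,d1=ray('top',pt);o2,d2=ray('side',ps)
    s=np.linalg.lstsq(np.c_[d1,-d2],o2-o1,rcond=None)[0]; return o1+d1*s[0],o2+d2*s[1]
print('peg',tri((295.5,151.2),(340.3,206)), onz('top',(295.5,151.2),.184),onz('side',(340.3,206),.184))
print('pad',tri((381.5,183.2),(331,284.5)))
O=np.mean([front-.099*uy, back-.261*uy, onz('top',(381.5,183.2),.208)[:2]+.192*uy],0)
print('O',O,'axis',O+.07*ux-.045*uy,'peg0',O+.13*ux-.045*uy, 'pegend',O+.07*ux-.045*uy+.06*(np.cos(1.45)*ux+np.sin(1.45)*uy),'padend',O-.192*uy, 'ux',ux,'uy',uy)
print('axis seen',onz('side',(317.7,232.3),.145))
```

```text
yaws [15.3214 14.8422 15.9473]
origin est [0.5408 0.0146] [0.5422 0.0122] [0.5494 0.0153]
peg (array([0.6806, 0.0186, 0.1833]), array([0.6809, 0.0186, 0.1834])) [0.6805 0.0187 0.184 ] [0.6807 0.0181 0.184 ]
pad (array([ 0.5997, -0.1707,  0.2053]), array([ 0.6006, -0.1709,  0.2054]))
O [0.5441 0.0141] axis [ 0.6234 -0.0112] peg0 [0.6814 0.0044] pegend [0.6149 0.0482] padend [ 0.5941 -0.1713] ux [0.9656 0.2602] uy [-0.2602  0.9656]
axis seen [ 0.6255 -0.0104  0.145 ]
```

```bash
python3 -m inch '[{"grip":1,"translation":[0.034,-0.017,-0.008],"yaw":0},{"grip":1,"translation":[0.068,-0.033,-0.016],"yaw":0},{"grip":1,"translation":[0.102,-0.05,-0.024],"yaw":0},{"grip":1,"translation":[0.136,-0.066,-0.032],"yaw":0},{"grip":1,"translation":[0.17,-0.083,-0.04],"yaw":0}]' 60 && python3 -m inch '[{"grip":1,"translation":[0.034,-0.017,0],"yaw":0},{"grip":1,"translation":[0.068,-0.033,0],"yaw":0},{"grip":1,"translation":[0.102,-0.05,0],"yaw":0},{"grip":1,"translation":[0.136,-0.066,0],"yaw":0},{"grip":1,"translation":[0.17,-0.083,0],"yaw":0}]'; python3 -m inch '[{"grip":1,"translation":[0.034,-0.017,0],"yaw":0},{"grip":1,"translation":[0.068,-0.033,0],"yaw":0},{"grip":1,"translation":[0.102,-0.05,0],"yaw":0},{"grip":1,"translation":[0.136,-0.066,0],"yaw":0},{"grip":1,"translation":[0.17,-0.083,0],"yaw":0}]'
```

```text
t: 0.52
eef_pos: [0.3922, -0.4099, 0.2713]
ee_rot: [[0.898, 0.441, -0.0], [0.441, -0.898, 0.0], [-0.0, -0.001, -1.0]]
contact_force: [-0.1, -0.6, 1.1]
finger_gap: 0.0256
grip_force: 0.0
t: 0.93
eef_pos: [0.5082, -0.2604, 0.2711]
ee_rot: [[0.898, 0.441, -0.0], [0.441, -0.898, 0.0], [-0.0, -0.0, -1.0]]
contact_force: [0.2, -0.5, 0.4]
finger_gap: -0.0002
grip_force: 0.0
t: 1.35
eef_pos: [0.6242, -0.1111, 0.271]
ee_rot: [[0.898, 0.441, -0.001], [0.441, -0.898, -0.0], [-0.001, -0.0, -1.0]]
contact_force: [1.2, -0.2, -0.3]
finger_gap: 0.0001
grip_force: 0.0
```

```bash
python3 -m inch '[{"grip":1,"translation":[0.035,-0.017,0],"yaw":0},{"grip":1,"translation":[0.07,-0.034,0],"yaw":0},{"grip":1,"translation":[0.106,-0.051,0],"yaw":0},{"grip":1,"translation":[0.106,-0.051,0.03],"yaw":0},{"grip":1,"translation":[0.106,-0.051,0.06],"yaw":0}]' && python3 -m inch '[{"grip":1,"translation":[0,0,0.03],"yaw":0},{"grip":1,"translation":[0,0,0.05],"yaw":0},{"grip":1,"translation":[0,0,0.06],"yaw":0},{"grip":1,"translation":[0,0,0.06],"yaw":0}]'
python3 - <<'E'
from h import *
print(env.get_obs()['eef_pos'])
a=eyes.get_image('top')[110:290,180:420]; b=eyes.get_image('side')[150:330,230:400]
cv2.imwrite('pics/c.png',np.hstack([cv2.resize(a,(400,300)),cv2.resize(b,(400,424))[:300]]))
E
```

```text
t: 1.77
eef_pos: [0.6983, -0.0158, 0.2113]
ee_rot: [[0.895, 0.445, 0.004], [0.445, -0.895, 0.002], [0.004, -0.0, -1.0]]
contact_force: [0.1, -1.4, -0.7]
finger_gap: 0.0002
grip_force: 0.0
t: 2.1
eef_pos: [0.6945, -0.0202, 0.1483]
ee_rot: [[0.897, 0.441, -0.005], [0.441, -0.897, -0.0], [-0.005, -0.002, -1.0]]
contact_force: [0.2, -0.3, -0.3]
finger_gap: -0.0001
grip_force: 0.0
[ 0.6945 -0.0202  0.1483]
```

View pics/c.png

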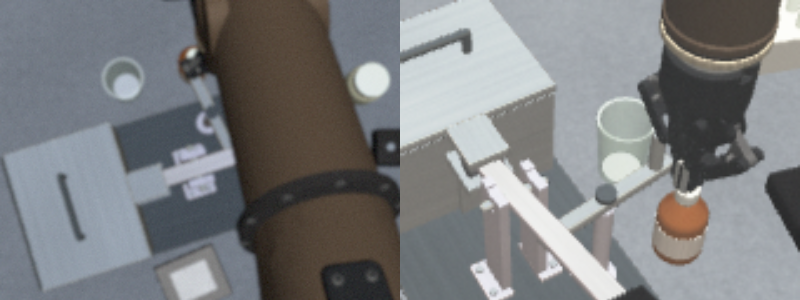

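The fingertips, at crop (685,180), stand beside the peg at (655,150) on its far side from the chest, and no bystander has been touched. Next I'll compute the arc.

```bash
cat > arc.py <<'E'
from h import *
import sys
# arc: world catch angles (deg) -> rows in current tool axes
def arc(phis,r=.061,d=.021,A=(.624,-.011)):
    o=env.get_obs();R=o['ee_rot'];p=o['eef_pos'];y0=np.degrees(np.arctan2(R[1,0],R[0,0]))
    for f in phis:
        c,s=np.cos(np.radians(f)),np.sin(np.radians(f))
        t=np.array([A[0]+r*c+d*s,A[1]+r*s-d*c,.150])
        print(f,(R.T@(t-p)).round(4),'yaw',round(y0-f,1))
E
python3 -c "
from arc import *
arc([27,32,37,43,49])"
```

```text
27 [ 0.0001 -0.02    0.002 ] yaw -0.8
32 [ 0.0016 -0.0254  0.002 ] yaw -5.8
37 [ 0.0027 -0.031   0.002 ] yaw -10.8
43 [ 0.0033 -0.0377  0.002 ] yaw -16.8
49 [ 0.0032 -0.0444  0.002 ] yaw -22.8
```

```bash
python3 -m inch '[{"grip":1,"translation":[0,-0.02,-0.001],"yaw":-1},{"grip":1,"translation":[0.0016,-0.0255,-0.001],"yaw":-6},{"grip":1,"translation":[0.0027,-0.031,-0.001],"yaw":-11},{"grip":1,"translation":[0.0033,-0.038,-0.001],"yaw":-17},{"grip":1,"translation":[0.0032,-0.0445,-0.001],"yaw":-23}]'
python3 -c "
from arc import *
arc([54,60,66,72,78])"
```

```text
t: 2.62
eef_pos: [0.6813, 0.0215, 0.155]
ee_rot: [[0.65, 0.76, 0.005], [0.76, -0.65, -0.0], [0.003, 0.004, -1.0]]
contact_force: [2.6, -0.6, -0.6]
finger_gap: -0.0
grip_force: 1.0
54 [ 0.0005 -0.0063  0.005 ] yaw -4.6
60 [ 0.0018 -0.013   0.005 ] yaw -10.6
66 [ 0.0025 -0.0197  0.0049] yaw -16.6
72 [ 0.0024 -0.0264  0.0049] yaw -22.6
78 [ 0.0016 -0.0331  0.0049] yaw -28.6
```

```bash
python3 -m inch '[{"grip":1,"translation":[0.0005,-0.0063,0.002],"yaw":-4.6},{"grip":1,"translation":[0.0018,-0.013,0.003],"yaw":-10.6},{"grip":1,"translation":[0.0025,-0.0197,0.003],"yaw":-16.6},{"grip":1,"translation":[0.0024,-0.0264,0.003],"yaw":-22.6},{"grip":1,"translation":[0.0016,-0.033,0.003],"yaw":-28.6}]'
python3 -c "
from arc import *
arc([82,87,92,95,97])"
```

```text
t: 3.03
eef_pos: [0.6573, 0.0442, 0.152]
ee_rot: [[0.208, 0.978, 0.005], [0.978, -0.208, -0.0], [0.001, 0.005, -1.0]]
contact_force: [0.4, -1.2, 0.2]
finger_gap: 0.0002
grip_force: 0.9
82 [ 0.0014 -0.0044  0.002 ] yaw -4.0
87 [ 0.0026 -0.0099  0.002 ] yaw -9.0
92 [ 0.0034 -0.0155  0.0019] yaw -14.0
95 [ 0.0036 -0.0188  0.0019] yaw -17.0
97 [ 0.0036 -0.0211  0.0019] yaw -19.0
```

```bash
python3 -m inch '[{"grip":1,"translation":[0.0014,-0.0045,0.001],"yaw":-4},{"grip":1,"translation":[0.0026,-0.01,0.001],"yaw":-9},{"grip":1,"translation":[0.0034,-0.0155,0.001],"yaw":-14},{"grip":1,"translation":[0.0036,-0.019,0.001],"yaw":-17},{"grip":1,"translation":[0.0036,-0.021,0.001],"yaw":-19}]'
python3 - <<'E'
from h import *
b=eyes.get_image('side')[150:330,230:400]
cv2.imwrite('pics/d.png',cv2.resize(b,None,fx=3,fy=3))
E
```

```text
t: 3.45
eef_pos: [0.6373, 0.052, 0.151]
ee_rot: [[-0.12, 0.993, 0.005], [0.993, 0.12, -0.0], [-0.001, 0.005, -1.0]]
contact_force: [1.3, 0.6, -0.1]
finger_gap: -0.0002
grip_force: 1.1
```

View pics/d.png

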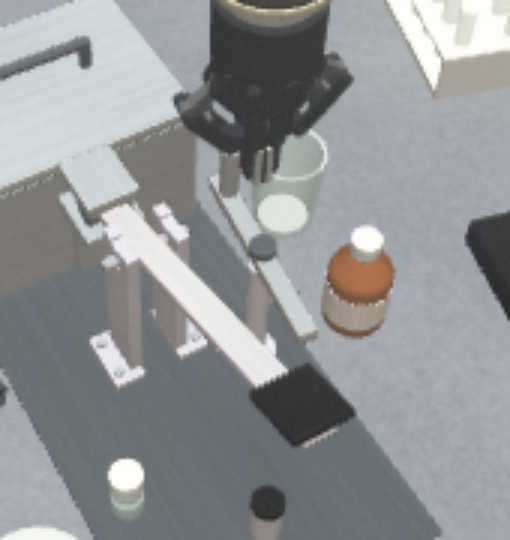

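The catch bar now runs from crop (215,182) to (310,335), nearly parallel to the lever, and its tail is clear. One more nudge should take it to the stop.

```bash
python3 -m inch '[{"grip":1,"translation":[0,-0.003,0],"yaw":-2},{"grip":1,"translation":[0,-0.006,0],"yaw":-3},{"grip":1,"translation":[0,-0.006,0],"yaw":-3}]'
python3 - <<'E'
from h import *
p=[onz('side',(230+u/3,150+v/3),.138) for u,v in [(217,184),(308,334)]]
d=(p[0]-p[1])[:2]; print(p,np.linalg.norm(d),np.radians(np.degrees(np.arctan2(d[1],d[0]))-15.3))
E
```

```text
t: 3.75
eef_pos: [0.6369, 0.0526, 0.1515]
ee_rot: [[-0.169, 0.986, 0.015], [0.986, 0.169, 0.004], [0.001, 0.016, -1.0]]
contact_force: [22.5, 5.0, -11.1]
finger_gap: -0.0002
grip_force: 11.4
[array([0.6099, 0.0594, 0.138 ]), array([ 0.6367, -0.0835,  0.138 ])] 0.14539995544429313 1.4889438503581998
```

```bash
python3 -m inch '[{"grip":1,"translation":[0,0.018,0],"yaw":0},{"grip":1,"translation":[0,0.035,0],"yaw":0},{"grip":1,"translation":[0,0.035,-0.035],"yaw":0},{"grip":1,"translation":[0,0.035,-0.075],"yaw":0},{"grip":1,"translation":[0,0.035,-0.11],"yaw":0}]'
python3 - <<'E'
from h import *
o=env.get_obs();R=o['ee_rot'];print(R.T@(np.array([.6015,-.177,.25])-o['eef_pos']))
b=eyes.get_image('side')[150:330,230:400]
cv2.imwrite('pics/e.png',cv2.resize(b,None,fx=3,fy=3))
E
```

```text
t: 4.17
eef_pos: [0.6649, 0.0575, 0.2617]
ee_rot: [[-0.168, 0.986, 0.002], [0.986, 0.168, 0.001], [0.0, 0.002, -1.0]]
contact_force: [0.8, -0.1, 0.4]
finger_gap: 0.0
grip_force: 0.0
[-0.2204 -0.102   0.0114]
```

View pics/e.png

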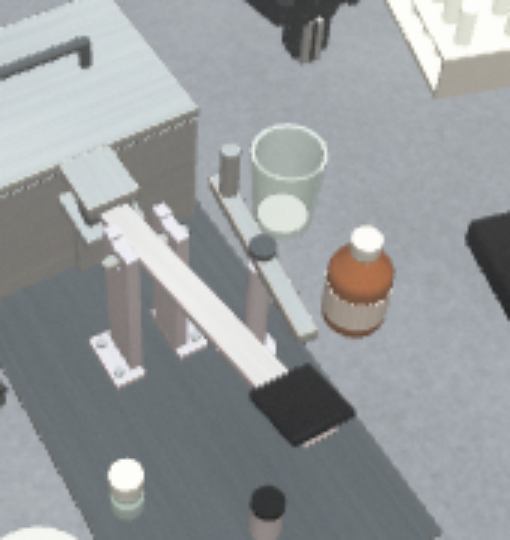

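The peg stays swung out at crop (230,150), and the lever and bystanders have not moved. Next I move above the pad.

```bash
python3 -m inch '[{"grip":1,"translation":[-0.034,-0.016,0],"yaw":0},{"grip":1,"translation":[-0.068,-0.032,0],"yaw":0},{"grip":1,"translation":[-0.102,-0.048,0],"yaw":0},{"grip":1,"translation":[-0.136,-0.064,0],"yaw":0},{"grip":1,"translation":[-0.17,-0.079,0],"yaw":0}]' && python3 -m inch '[{"grip":1,"translation":[-0.025,-0.012,0],"yaw":2},{"grip":1,"translation":[-0.05,-0.023,0],"yaw":4},{"grip":1,"translation":[-0.05,-0.023,0.01],"yaw":4},{"grip":1,"translation":[-0.05,-0.023,0.02],"yaw":4}]'
python3 - <<'E'
from h import *
o=env.get_obs();R=o['ee_rot'];print(R.T@(np.array([.6015,-.177,.208])-o['eef_pos']))
E
```

```text
t: 4.63
eef_pos: [0.6151, -0.1255, 0.2601]
ee_rot: [[-0.168, 0.986, 0.003], [0.986, 0.168, -0.001], [-0.001, 0.002, -1.0]]
contact_force: [1.0, 0.1, -0.3]
finger_gap: 0.0003
grip_force: 0.0
t: 4.97
eef_pos: [0.6015, -0.1795, 0.2397]
ee_rot: [[-0.095, 0.995, 0.003], [0.995, 0.095, -0.002], [-0.002, 0.003, -1.0]]
contact_force: [1.0, 0.5, -0.1]
finger_gap: 0.0003
grip_force: 0.0
[0.0025 0.0001 0.0317]
```

```bash
python3 -m inch '[{"grip":1,"translation":[0.002,0,0.015],"yaw":0},{"grip":1,"translation":[0.002,0,0.03],"yaw":0},{"grip":1,"translation":[0.002,0,0.04],"yaw":0},{"grip":1,"translation":[0.002,0,0.05],"yaw":0},{"grip":1,"translation":[0.002,0,0.06],"yaw":0}]' && python3 -m inch '[{"grip":1,"translation":[0,0,0.012],"yaw":0},{"grip":1,"translation":[0,0,0.024],"yaw":0},{"grip":1,"translation":[0,0,0.036],"yaw":0},{"grip":1,"translation":[0,0,0.048],"yaw":0},{"grip":1,"translation":[0,0,0.06],"yaw":0}]'
```

```text
t: 5.38
eef_pos: [0.6023, -0.1746, 0.179]
ee_rot: [[-0.101, 0.995, 0.003], [0.995, 0.101, -0.001], [-0.001, 0.003, -1.0]]
contact_force: [0.7, -3.1, 6.3]
finger_gap: -0.0001
grip_force: 2.8
t: 5.8
eef_pos: [0.6026, -0.175, 0.1192]
ee_rot: [[-0.101, 0.995, 0.004], [0.995, 0.101, -0.001], [-0.002, 0.003, -1.0]]
contact_force: [1.4, -1.7, 7.3]
finger_gap: -0.0002
grip_force: 3.5
```

Passed the half-way point with a low, steady force, so the lever is free. Down to the stop.

```bash
python3 -m inch '[{"grip":1,"translation":[0,0,0.012],"yaw":0},{"grip":1,"translation":[0,0,0.024],"yaw":0},{"grip":1,"translation":[0,0,0.036],"yaw":0},{"grip":1,"translation":[0,0,0.045],"yaw":0},{"grip":1,"translation":[0,0,0.05],"yaw":0}]' && python3 -m inch '[{"grip":1,"translation":[0,0,0.002],"yaw":0},{"grip":1,"translation":[0,0,0.004],"yaw":0},{"grip":1,"translation":[0,0,0.004],"yaw":0}]'
python3 - <<'E'
from h import *
b=eyes.get_image('side')[150:390,190:420]
cv2.imwrite('pics/f.png',cv2.resize(b,None,fx=2.5,fy=2.5))
E
```

```text
t: 6.22
eef_pos: [0.6017, -0.173, 0.0682]
ee_rot: [[-0.102, 0.995, 0.001], [0.995, 0.102, 0.001], [0.001, 0.001, -1.0]]
contact_force: [-1.4, 1.2, 7.7]
finger_gap: -0.0001
grip_force: 3.1
t: 6.47
eef_pos: [0.6019, -0.1732, 0.0648]
ee_rot: [[-0.102, 0.995, 0.001], [0.995, 0.102, 0.001], [0.001, 0.002, -1.0]]
contact_force: [-0.2, -0.2, 4.8]
finger_gap: 0.0
grip_force: 2.2
```

View pics/f.png

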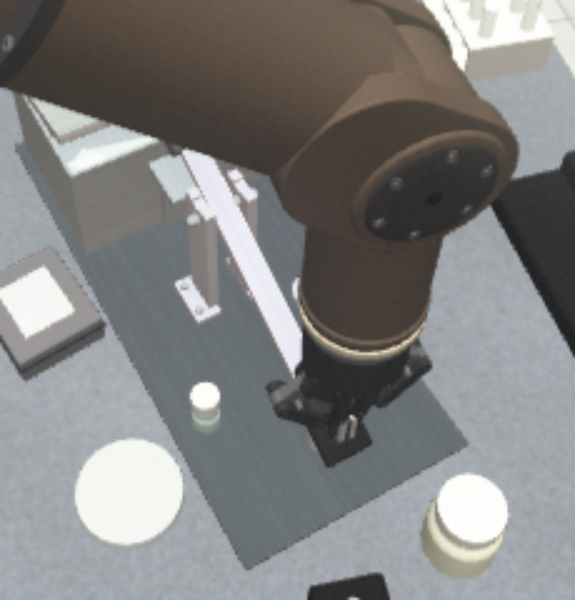

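The fingertips are on the pad, crop (345,430), the lid is raised, and the bystanders are in place. The force is still only the lever load, so I press on until the stop is felt.

```bash
python3 -m inch '[{"grip":1,"translation":[0,0,0.002],"yaw":0},{"grip":1,"translation":[0,0,0.003],"yaw":0},{"grip":1,"translation":[0,0,0.003],"yaw":0},{"grip":1,"translation":[0,0,0.003],"yaw":0}]'
```

```text
t: 6.85
eef_pos: [0.6023, -0.1732, 0.0632]
ee_rot: [[-0.102, 0.995, 0.003], [0.995, 0.102, 0.0], [-0.0, 0.003, -1.0]]
contact_force: [-3.9, 0.5, 14.9]
finger_gap: 0.0001
grip_force: 6.3
```

```bash
python3 -m inch '[{"grip":1,"translation":[0,0,0.0],"yaw":0},{"grip":1,"translation":[0,0,0],"yaw":0},{"grip":1,"translation":[0,0,0],"yaw":0},{"grip":1,"translation":[0,0,0],"yaw":0},{"grip":1,"translation":[0,0,0],"yaw":0}]' && python3 -c "
from rig import env
print(env.get_obs()['eef_pos'],env.get_obs()['contact_force'],env.close_job())"
```

```text
t: 7.27
eef_pos: [0.6023, -0.1733, 0.0632]
ee_rot: [[-0.102, 0.995, 0.003], [0.995, 0.102, 0.0], [-0.0, 0.003, -1.0]]
contact_force: [-3.4, 1.3, 15.6]
finger_gap: 0.0003
grip_force: 6.3
the job is handed in; nothing more can be done
[ 0.60233762 -0.17327133  0.06320672] [-3.37452677  1.25248137 15.5955029 ] None
```

I handed the job in at 7.3 s with the catch swung out to its stop and the fingers holding the lever on its bump stop with about 15 N (fingertips 63 mm above the table); the last picture showed the lid up and the bystanders in view in place, but no verdict came back.

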